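Clamp a dropper bottle with a ratchet knob

ROBOT

A 7-joint arm with a two-finger parallel gripper is mounted at the origin on a cart in front of the work surface, level with it; the furniture and walls round the work are solid. World frame = base frame: x ahead of the robot, y to its left, z up, the work surface at z = 0. Lengths are in m, angles in rad, forces in N, time in s.
With the tool pointing down it reaches from about 0.425 to 0.925 m from the base axis. Payload 6.8 kg.
Tool frame: the origin (TCP) lies midway between the tips of the shut fingers; the grasp point (between the pads) lies 19 mm behind it; z points along the fingers, y is the line along which they close (so a half turn about z gives the same grasp; the last joint's range is limited). The gripper opens to 85 mm and grips with 20 to 120 N. Pads are 22 mm wide; open, the fingers measure 114 mm over their backs; the gripper's body (76 mm by 85 mm) begins 54 mm behind the grasp point. The pads swing forward as they close: fully open they stand 13 mm farther back than shut.
Start: joints at [-1.21, 0.477, 0.022, 1.555, -0.011, 1.109, -0.083], TCP at [0.305, 0.602, 0.231] pointing down, gripper open.
Joint ranges: [-2.96, 2.96], [-0.34, 2.1], [-1.41, 1.46], [0.24, 2.44], [-1.37, 4.51], [0.17, 1.92], [-2.96, 2.96]. Speed limits (rad/s): [2.39, 2.39, 3.14, 3.14, 3.14, 3.14, 3.14].

INTERFACE

Orientations are given as a unit quaternion [w, x, y, z].
In Python, from station import bot gives the robot as it stands.
- The arm moves only by the tool jog_arm, never from a script. Its argument "rows" is a list of rows, each an object of numbers: "fingers": the finger opening in mm, from 0 to 85.4; "x", "y", "z": the shift along the tool's x, y, z in mm; "ax", "ay", "az": the turn, a rotation vector about the tool's x, y, z in degrees. A call has exactly 8 rows; each row shifts and turns the commanded pose from where the row before left it, along the tool's axes as they then stand; what a row does not reach is not made up. A row lasts 1/10 s, in which the tool goes at most 50 mm and 8.59 degrees, less where a joint would pass 70% of its speed; a pose out of reach is approached as far as the arm can. A call with a gripper value outside its range is refused whole. The fingers move at their own pace and stop on an object; "force" is the grip in N (left out, the last holds). Time passes only in rows, so rows that do not move let the fingers close, or fill a call up. It gives the time, the measured TCP pose, the force, the opening and the grip force at its end, in the units of the state.
- bot.get_obs(): the state, without advancing time (a new reading comes with each control period).
- bot.read_camera(name): name is "scene" or "top" or "wrist"; returns a dict with "pixels" (384x512x3 uint8, red, green, blue), "vertical_fov" (degrees; the focal length in pixels is half the picture's height over the tangent of half this angle, whatever the lens; pixels are square), "cx", "cy" (the principal point, pixels), "world_from_camera" (4x4, takes a point from camera to world coordinates). Camera axes: x right, y down, z forward; pixel columns grow to the right and rows downward; lengths in m; the calibration is good to about 2 mm. The wrist camera is an equidistant fisheye: a pixel r from the principal point sees the ray r / f radians off the axis. A picture is of the moment at which its call begins. There is no depth.
- bot.hand_in(): hands the job in; it is judged then, once.
The state is a dict: "t": time; "q": joint angles; "joint_vel": joint speeds; "joint_torque": joint torques, N m; "eef_pos": TCP position; "tool_rot": TCP orientation; "contact_force": force on the tool from outside, world axes, zero at the start; "torque": the same for the moment, N m; "gripper_width": opening from 0.0 (shut) to 1.0 (fully open); "grasp_force": force on a finger pad.
Only numpy, scipy, OpenCV 4.12 (cv2) and the standard library are available. Lean on these libraries where they do the work, as an engineer would, in place of code of your own. Each camera call takes 0.05 s, during which the arm holds its last target. There are 200 camera calls.

TASK

Stand the dropper bottle upright in the ratchet clamp, between the smooth black pad and the V stop, and let go of it. Then wind the black T-knob clockwise, click by click, until the sprung pad squeezes the bottle into the V with about 10 newtons and the pawl has dropped behind the tooth; stop at that tooth, never squeeze the bottle with more than 20 newtons, and leave the vial, the timer and the roll of tape alone.

Things in the scene. Friction and masses are not known exactly. Their poses are not given: they have to be found in the camera images.
- bottle_mid (a point): centre of the white dropper bottle with a dark cap, half-way up (40 mm above its foot). 80 mm tall; round body 33 mm across up to 54 mm, above that a cone and cap 20 mm across; about 50 g; free, stands upright on the desk to the left of the clamp
- bottle: the same dropper bottle; origin at the centre of its foot, z up its axis
- nest (a point): point on the clamp's floor, 10 mm above the desk, where the middle of the bottle's foot is to stand, within about 4 mm. Its x axis runs level from the knob to the V stop, the way the pad travels. At the start the pad's face is 22 mm away in -x; along y it is open for fingers, with low rails (16 mm above the desk) 41 mm either side
- clamp: grey bench clamp, fixed, 295 x 100 x 10 mm plate; origin on the desk under the knob's axis, x from knob to V stop (nest 142 mm along it). Pad, carriage and V stop reach from 16 to 60 mm above the desk, up to 74 mm wide. The V stop is locked at a setting that differs each time and is not reported: the bottle seats in it when its axis is 6 to 21 mm beyond the nest in x
- knob_grip (a point): centre of the bar of the T-knob, on the knob's vertical axis, 142 mm from the nest along its -x. The bar is 54 mm long (along this point's x), 14 mm thick (along y) and 28 mm high (47 to 75 mm above the desk); below it a shaft 22 mm across and a ratchet wheel 68 mm across, 16 to 24 mm above the desk
- knob (a joint): angle of T-knob and ratchet wheel (rad), near 0 at the start, growing clockwise seen from above. 20 teeth: a click each 0.314 rad drives the pad 6 mm toward the V stop; the pawl is down behind tooth n at 0.314 n, so turn about 0.05 past that, then ease back. It cannot be unwound. About 4 to 7 clicks are wanted, by feel, the first one always free of load; take a new hold after about 1.5 rad
- pawl (a joint): swing of the dark steel pawl behind the ratchet wheel (rad): 0 to -0.05 when seated behind a tooth, up to about 0.1 as it rides over a crest
- pad_mount (a point): middle of the carriage that carries the smooth black pad on springs, 38 mm above the desk; the pad yields and is not reported. Its spring is 1.0 N/mm: once the bottle is seated in the V, each click adds 6 N of squeeze, and each newton adds 0.019 N m to the torque at the knob, on top of 0.02 to 0.07 N m from return spring and friction, more while the pawl climbs a tooth
- vial: small glass vial with a blue cap, 14 mm across, 42 mm tall, standing beyond the clamp; leave it alone; origin at its foot
- kitchen_timer: round clockwork timer, 68 mm across, 47 mm high, standing beyond the knob; leave it alone; origin at its foot
- tape_roll: roll of tape lying flat, 98 mm across, 25 mm high; leave it alone; origin at its foot

How it is judged:
By the outcome, as a careful person would: the job done as asked, in the order asked, and still so for the second after the job is handed in, with the robot touching nothing.
It also fails if it takes over 70 s, if anything falls off the work surface, if the arm or the gripper's body presses on something with over 40 N, if the wrist force passes 120 N, or if a joint passes its speed limit or range.

## Working session

There is one attempt and no reset: what is moved stays moved. The work goes in short steps, Python scripts to look and compute and a tool call to move; the robot and the scene stay as the last step left them, time stands still between calls to the robot, and variables do not carry over. Pictures are saved under pics/ and viewed, at most 10 in all, crops included, and the job is handed in when it is done.

Besides the shell and the picture viewer there is one more tool, called after "Request:" as name(argument=value, ...), one argument or row to a line, values as JSON. jog_arm: Moves the arm, as the interface text tells. Its arguments: {"type":"object","properties":{"rows":{"type":"array","items":{"type":"object","properties":{"fingers":{"type":"number"},"x":{"type":"number"},"y":{"type":"number"},"z":{"type":"number"},"ax":{"type":"number"},"ay":{"type":"number"},"az":{"type":"number"}}}},"force":{"type":"number"}},"required":["rows"]}

```bash
ls; mkdir -p pics
cat > h.py <<'E'
from station import bot
import numpy as np, cv2
def cam(n,save=None):
    c=bot.read_camera(n)
    if save: cv2.imwrite('pics/'+save,c['pixels'][:,:,::-1])
    return c
def ray(c,u,v):
    f=192/np.tan(np.radians(c['vertical_fov']/2)); M=np.array(c['world_from_camera'])
    d=M[:3,:3]@np.array([(u-c['cx'])/f,(v-c['cy'])/f,1]); return M[:3,3],d
def plane(c,u,v,z):
    o,d=ray(c,u,v); return (o+d*(z-o[2])/d[2])[:2]
def proj(c,p):
    f=192/np.tan(np.radians(c['vertical_fov']/2)); M=np.array(c['world_from_camera'])
    q=M[:3,:3].T@(np.array(p)-M[:3,3]); return f*q[0]/q[2]+c['cx'],f*q[1]/q[2]+c['cy']
E
python3 - <<'E'
from h import *
a=cam('top','t1.png');b=cam('scene','s1.png')
for c in(a,b):print(c['vertical_fov'],c['cx'],c['cy'],np.round(c['world_from_camera'],3).tolist())
o=bot.get_obs();print(o)
E
```

```text
pics
43.51655949752321 247.40187072690657 201.62795532661528 [[0.008, -0.99, 0.139, 0.367], [-1.0, -0.009, -0.002, 0.142], [0.003, -0.139, -0.99, 1.406], [0.0, 0.0, 0.0, 1.0]]
45.53324727831381 254.43958397202496 186.23890404286388 [[0.774, -0.247, 0.583, -0.161], [-0.634, -0.3, 0.713, -0.748], [-0.001, -0.921, -0.389, 0.58], [0.0, 0.0, 0.0, 1.0]]
{'t': 0.1, 'q': array([-1.21015145,  0.47769617,  0.02233134,  1.55637936, -0.01151508,
        1.10930407, -0.08311997]), 'joint_vel': array([ 0.00065555, -0.0015064 , -0.00021993,  0.00055105,  0.00146216,
        0.00151438,  0.00142927]), 'joint_torque': array([ 3.93728682e-03, -5.97760427e+01,  1.61345132e+00, -2.81954849e+01,
        1.27504629e-02,  5.01527640e-03,  1.08142615e-05]), 'eef_pos': array([0.30469502, 0.60170025, 0.23042567]), 'tool_rot': array([-1.42814265e-04,  2.32231034e-01,  9.72660300e-01, -8.17228788e-04]), 'contact_force': array([0.89668756, 0.90891334, 0.12149597]), 'torque': array([-0.00206744,  0.02746782, -0.04120339]), 'grasp_force': 0.0, 'gripper_width': 0.9986866496727854}
```

View pics/t1.png

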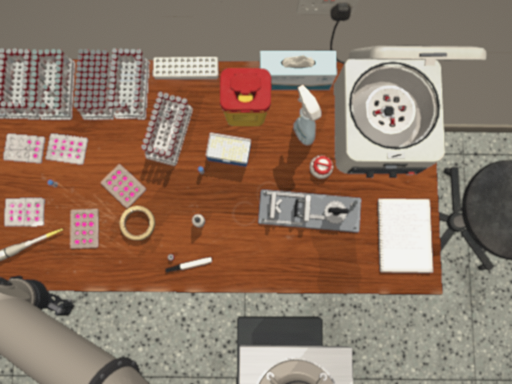

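View pics/s1.png

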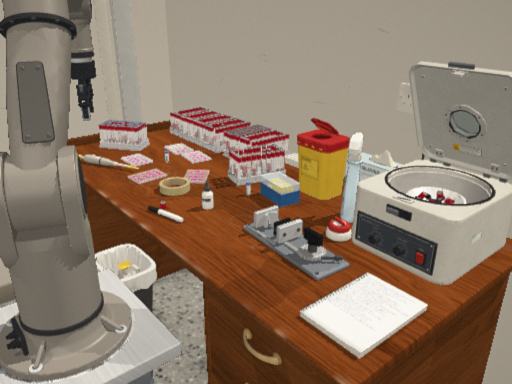

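The top view shows the bottle at (198,221) and the clamp from (260,192) to (360,230). The knob is near (335,211) and the V stop near (275,206). I'll zoom in on both.

Run:
```python
import cv2
t=cv2.imread('pics/t1.png')[182:240,180:370]
s=cv2.imread('pics/s1.png')[175:285,190:360]
cv2.imwrite('pics/t2.png',cv2.resize(t,None,fx=4,fy=4,interpolation=cv2.INTER_CUBIC))
cv2.imwrite('pics/s2.png',cv2.resize(s,None,fx=4,fy=4,interpolation=cv2.INTER_CUBIC))
```

```text
(no output)
```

View pics/t2.png

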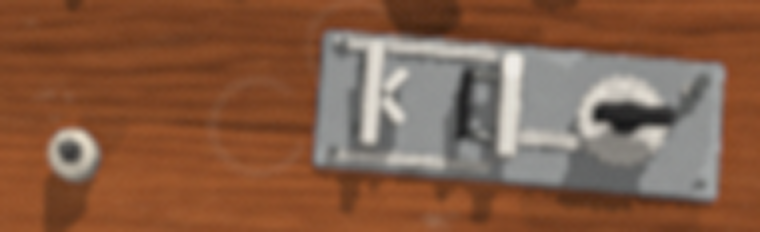

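View pics/s2.png

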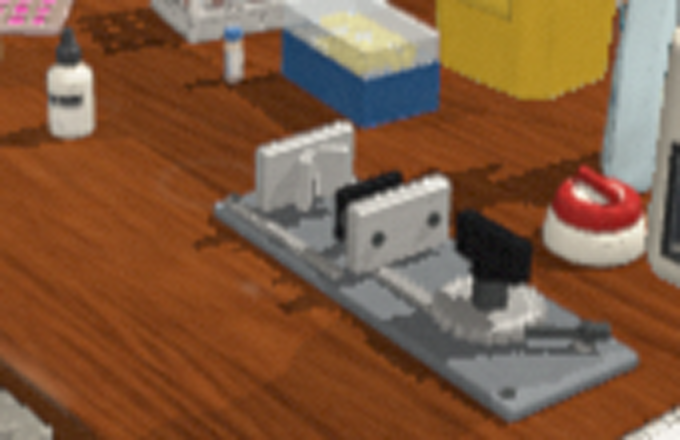

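Both crops are clear. In the top crop (4x) the plate corners are (325,31), (725,64), (717,201) and (314,171), and the bottle cap is at (70,150). The black knob bar runs from about (595,112) to (675,116).

Run:
```python
from h import *
a=cam('top');b=cam('scene')
P=lambda u,v,z:plane(a,180+(u-1.5)/4,182+(v-1.5)/4,z)
C=np.array([P(*k,0.01) for k in[(325,31),(725,64),(717,201),(314,171)]])
print(C.round(4),[np.linalg.norm(C[i]-C[(i+1)%4]).round(4) for i in range(4)])
ax=(C[0]+C[3]-C[1]-C[2]);ax/=np.linalg.norm(ax);print('axis',ax,np.degrees(np.arctan2(ax[1],ax[0])),'mid',C.mean(0))
k=np.array([P(595,113,.075),P(672,115,.075)]);print('bar',k,np.linalg.norm(k[0]-k[1]))
# bar mask black
im=a['pixels'].astype(int)
m=((im.max(2)<50)*255).astype(np.uint8);m[:, :180]=0;m[:,370:]=0;m[:182]=0;m[240:]=0
n,l,s,c=cv2.connectedComponentsWithStats(m)
for i in range(1,n):
  if s[i,4]>8: print('blk',s[i],c[i],plane(a,*c[i],.075))
# bottle: scene and top
w=((im.min(2)>110)*255).astype(np.uint8);w[:, :185]=0;w[:,212:]=0;w[:208]=0;w[236:]=0
print('bottle white',cv2.minEnclosingCircle(cv2.findNonZero(w)),plane(a,*cv2.minEnclosingCircle(cv2.findNonZero(w))[0],.054))
print('cap top',P(70,150,.08))
ib=b['pixels'].astype(int)
w=((ib.min(2)>100)*255).astype(np.uint8);w[:, :198]=0;w[:,218:]=0;w[:180]=0;w[212:]=0
x,y,ww,h=cv2.boundingRect(w);print('scene bottle',x,y,ww,h)
o,d=ray(b,x+ww/2-.5,y+h-1);print('foot',plane(b,x+ww/2-.5,y+h-1-1,0))
for z in(0.01,):
  mid=C.mean(0)
  print('scene proj corners',[np.round(proj(b,[*q,z]),1).tolist() for q in C])
```

```text
[[ 0.5996  0.1006]
 [ 0.5777 -0.1931]
 [ 0.477  -0.1848]
 [ 0.4963  0.1081]] [np.float64(0.2945), np.float64(0.101), np.float64(0.2935), np.float64(0.1036)]
axis [0.07023477 0.99753049] 85.97252807471007 mid [ 0.53766926 -0.04229593]
bar [[ 0.53257024 -0.08595018]
 [ 0.53163228 -0.13961798]] 0.05367599572221676
blk [295 201   3  15  25] [295.6  208.24] [0.53636967 0.00542061]
blk [329 209  18   6  63] [337.26984127 210.87301587] [ 0.52998309 -0.11071104]
bottle white ((197.89024353027344, 219.86585998535156), 6.2338175773620605) [0.50357533 0.27921142]
cap top [0.50299673 0.2787382 ]
scene bottle 198 180 16 30
foot [0.49435992 0.27946181]
scene proj corners [[272.9, 215.8], [350.6, 263.0], [317.5, 277.3], [241.9, 225.9]]
```

Request:
jog_arm(
  rows=[
    {"x": -40,"y": -25,"z": 7},
    {"x": -40,"y": -25,"z": 7},
    {"x": -40,"y": -25,"z": 7},
    {"x": -40,"y": -25,"z": 7},
    {"x": -40,"y": -25,"z": 7},
    {"x": -40,"y": -25,"z": 7},
    {"x": -40,"y": -25,"z": 7},
    {"x": -40,"y": -25,"z": 7},
  ],
)

```text
invalid input
```

Request:
jog_arm(
  rows=[
    {"az": 8.4},
    {"az": 8.4},
    {"az": 8.4},
    {"az": 8.4},
    {"az": 8.4},
    {"az": 8.4},
    {"az": 8.4},
    {"az": 8.4},
  ],
)

```text
invalid input
```

```bash
cat >> h.py <<'E'
from scipy.spatial.transform import Rotation as Ro
def st():
    o=bot.get_obs(); w,x,y,z=o['tool_rot']; R=Ro.from_quat([x,y,z,w]).as_matrix()
    p=o['eef_pos']
    print('t%.2f p'%o['t'],np.round(p*1000,1),'xdeg %.1f ydeg %.1f zax'%(np.degrees(np.arctan2(R[1,0],R[0,0])),np.degrees(np.arctan2(R[1,1],R[0,1]))),R[:,2].round(3),'q7 %.2f'%o['q'][6],'F',o['contact_force'].round(2),'T',o['torque'].round(3),'g %.1f f%.1f'%(o['gripper_width']*85.4,o['grasp_force']))
    return o,R,p
def to(x,y,z):
    o,R,p=st(); print('tool shift mm',np.round(R.T@(np.array([x,y,z])-p)*1000,1))
def wray(c,u,v):
    f=192/np.tan(np.radians(c['vertical_fov']/2)); M=np.array(c['world_from_camera'])
    a,b=u-c['cx'],v-c['cy']; r=np.hypot(a,b)+1e-9; t=r/f
    return M[:3,3],M[:3,:3]@np.array([np.sin(t)*a/r,np.sin(t)*b/r,np.cos(t)])
def wplane(c,u,v,z):
    o,d=wray(c,u,v); return (o+d*(z-o[2])/d[2])[:2]
E
python3 - <<'E'
from h import *
c=cam('wrist','w1.png');print(c['vertical_fov'],c['cx'],c['cy'],np.round(c['world_from_camera'],3).tolist())
to(.503,.279,.017)
E
```

```text
65.70646984690485 254.34337448888854 190.1876824621247 [[0.452, 0.862, 0.231, 0.246], [0.892, -0.436, -0.118, 0.631], [-0.001, 0.259, -0.966, 0.374], [0.0, 0.0, 0.0, 1.0]]
t0.25 p [304.8 601.9 230.8] xdeg 153.1 ydeg 63.1 zax [-0.    -0.001 -1.   ] q7 -0.08 F [-0.11  1.37  1.07] T [-0.04  -0.036  0.021] g 85.2 f0.0
tool shift mm [-322.7 -198.4  214. ]
```

View pics/w1.png

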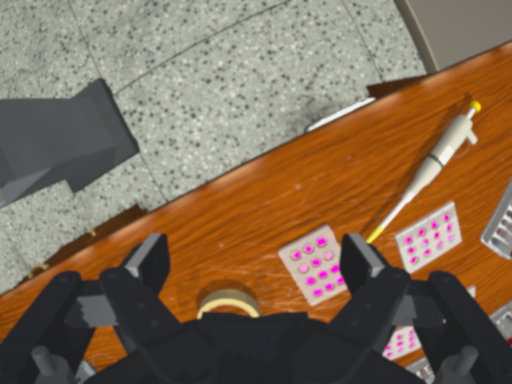

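The arm hasn't moved; the wrist view still shows the blister packs and the tape roll at (228,303). The call was refused, so each row may need every field.

Request:
jog_arm(
  rows=[
    {"x": -40,"y": -25,"z": 7,"ax": 0,"ay": 0,"az": 0,"fingers": 85},
    {"x": -40,"y": -25,"z": 7,"ax": 0,"ay": 0,"az": 0,"fingers": 85},
    {"x": -40,"y": -25,"z": 7,"ax": 0,"ay": 0,"az": 0,"fingers": 85},
    {"x": -40,"y": -25,"z": 7,"ax": 0,"ay": 0,"az": 0,"fingers": 85},
    {"x": -40,"y": -25,"z": 7,"ax": 0,"ay": 0,"az": 0,"fingers": 85},
    {"x": -40,"y": -25,"z": 7,"ax": 0,"ay": 0,"az": 0,"fingers": 85},
    {"x": -40,"y": -25,"z": 7,"ax": 0,"ay": 0,"az": 0,"fingers": 85},
    {"x": -40,"y": -25,"z": 7,"ax": 0,"ay": 0,"az": 0,"fingers": 85},
  ],
  force=30,
)

```text
t: 1.05
eef_pos: [0.5008, 0.2775, 0.1752]
tool_rot: [0.0, 0.232, 0.973, 0.0]
contact_force: [0.3, 1.1, 0.0]
gripper_width: 0.995
grasp_force: 0.0
```

Request:
jog_arm(
  rows=[
    {"x": 0,"y": 0,"z": 0,"ax": 0,"ay": 0,"az": 8.4,"fingers": 85},
    {"x": 0,"y": 0,"z": 0,"ax": 0,"ay": 0,"az": 8.4,"fingers": 85},
    {"x": 0,"y": 0,"z": 0,"ax": 0,"ay": 0,"az": 8.4,"fingers": 85},
    {"x": 0,"y": 0,"z": 0,"ax": 0,"ay": 0,"az": 8.4,"fingers": 85},
    {"x": 0,"y": 0,"z": 0,"ax": 0,"ay": 0,"az": 8.4,"fingers": 85},
    {"x": 0,"y": 0,"z": 0,"ax": 0,"ay": 0,"az": 8.4,"fingers": 85},
    {"x": 0,"y": 0,"z": 0,"ax": 0,"ay": 0,"az": 8.4,"fingers": 85},
    {"x": 0,"y": 0,"z": 0,"ax": 0,"ay": 0,"az": 8.4,"fingers": 85},
  ],
  force=30,
)

```text
t: 1.85
eef_pos: [0.5, 0.2792, 0.1753]
tool_rot: [-0.0, 0.734, 0.679, 0.0]
contact_force: [0.3, -0.7, 0.1]
gripper_width: 0.996
grasp_force: 0.0
```

Run:
```python
from h import *
c=cam('wrist','w2.png')
to(.503,.279,.017)
```

```text
t1.90 p [499.9 279.4 175.2] xdeg 85.2 ydeg -4.8 zax [-0.  0. -1.] q7 -0.54 F [-0.15  0.04  0.4 ] T [-0.018 -0.024  0.042] g 85.1 f0.0
tool shift mm [-1.000e-01  3.100e+00  1.582e+02]
```

View pics/w2.png

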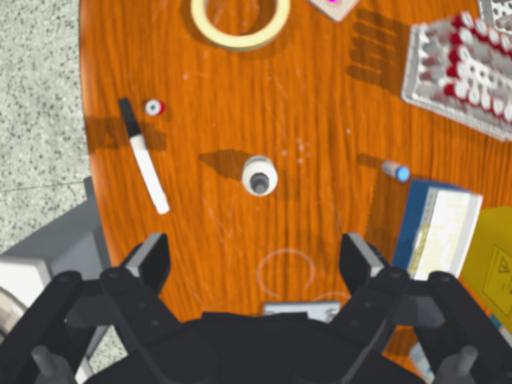

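The wrist view shows the bottle's white body centred near (260,176), with the cap top near (261,185). I'll measure it.

Run:
```python
from h import *
c=cam('wrist')
im=c['pixels'].astype(int)
m=((im.min(2)>110)*255).astype(np.uint8);m[:, :225]=0;m[:,295:]=0;m[:145]=0;m[205:]=0
ct,r=cv2.minEnclosingCircle(cv2.findNonZero(m));x,y,w,h=cv2.boundingRect(m)
print(ct,r,x,y,w,h)
for z in(0.0,.03,.054):print(z,wplane(c,x+w/2-.5,y+h/2-.5,z),'edges',wplane(c,x-.5,y+h/2,z),wplane(c,x+w-.5,y+h/2,z))
k=((im.max(2)<75)*255).astype(np.uint8);k[:, :243]=0;k[:,279:]=0;k[:160]=0;k[200:]=0
x,y,w,h=cv2.boundingRect(k);print('cap',x,y,w,h)
print(wplane(c,261,185,.08),wplane(c,x+w/2,y+h/2,.07))
```

```text
(259.9285583496094, 175.2142791748047) 20.425434112548828 242 155 36 41
0.0 [0.50473374 0.27602774] edges [0.4850415  0.27711779] [0.52437753 0.27385794]
0.03 [0.50478481 0.28248927] edges [0.48694878 0.28347657] [0.52257696 0.280524  ]
0.054 [0.50482566 0.2876585 ] edges [0.48847461 0.2885636 ] [0.5211365  0.28585685]
cap 0 0 0 0
[0.50543453 0.28473402] [0.22892924 0.52610687]
```

Run:
```python
from h import *
c=cam('wrist');a=cam('top')
print('cam',np.array(c['world_from_camera'])[:3,3])
print('foot front',wplane(c,260,154.5,0.003)-[0,.0165],'shoulder far',wplane(c,260,195.5,.054)+[0,.0165])
im=a['pixels'].astype(int)
# top cap: darkest within bottle
r=im[208:236,185:212].max(2);print(r[4:24,4:24])
to(.5045,.282,.017)
```

```text
cam [0.50448036 0.34466608 0.31824037]
foot front [0.50685936 0.28252319] shoulder far [0.5038995 0.2847971]
[[164 161 160 159 158 156 154 152 149 146 144 140 137 133 129 129 123 113
  110 115]
 [164 163 162 160 159 157 154 153 150 148 145 143 139 134 130 126 123 116
  111 117]
 [164 163 162 160 159 157 156 153 151 150 146 143 141 136 131 126 123 117
  112 118]
 [164 163 161 161 160 157 157 154 153 150 148 144 141 138 133 130 125 118
  111 113]
 [165 163 162 160 161 159 158 154 153 150 149 146 143 139 135 131 126 119
  112 108]
 [165 164 163 162 160 160 158 155 155 151 149 148 144 141 137 132 127 121
  115 110]
 [165 164 163 162 162 160 158 157 156 153 151 148 146 142 138 135 130 125
  118 110]
 [166 165 164 163 162 161 159 158 155 155 151 150 147 144 141 137 133 127
  121 113]
 [167 165 165 163 162 162 160 159 157 154 153 151 147 145 142 139 135 130
  124 117]
 [167 166 164 165 161 161 159 158 156 155 153 150 146 145 144 140 136 133
  128 120]
 [166 165 165 164 162 162 161 160 158 156 154 149 144 144 144 141 139 135
  130 123]
 [166 166 165 164 163 162 162 159 158 157 154 152 147 14
[... 177 characters left out ...]
45 142 139
  136 131]
 [167 165 166 166 164 164 163 160 161 160 158 155 153 151 149 147 142 140
  136 133]
 [167 166 167 166 163 164 163 162 161 159 158 156 154 152 149 147 146 142
  139 134]
 [168 166 167 166 165 165 163 162 161 160 159 157 155 153 150 148 146 143
  140 136]
 [167 167 167 166 165 164 164 163 161 161 159 157 156 154 152 150 147 145
  142 139]
 [166 167 167 167 166 165 163 162 163 161 160 159 156 155 152 150 148 146
  143 139]
 [167 166 167 167 166 166 164 164 163 162 160 158 158 155 153 150 149 146
  144 141]]
t2.05 p [500.  279.3 175.3] xdeg 86.2 ydeg -3.8 zax [-0. -0. -1.] q7 -0.52 F [ 0.26 -1.04  0.05] T [-0.043  0.039  0.019] g 84.7 f0.0
tool shift mm [  3.    4.3 158.3]
```

Request:
jog_arm(
  rows=[
    {"x": 3,"y": 4,"z": 0,"ax": 0,"ay": 0,"az": 0,"fingers": 85},
    {"x": 0,"y": 0,"z": 26,"ax": 0,"ay": 0,"az": 0,"fingers": 85},
    {"x": 0,"y": 0,"z": 26,"ax": 0,"ay": 0,"az": 0,"fingers": 85},
    {"x": 0,"y": 0,"z": 26,"ax": 0,"ay": 0,"az": 0,"fingers": 85},
    {"x": 0,"y": 0,"z": 26,"ax": 0,"ay": 0,"az": 0,"fingers": 85},
    {"x": 0,"y": 0,"z": 26,"ax": 0,"ay": 0,"az": 0,"fingers": 85},
    {"x": 0,"y": 0,"z": 26,"ax": 0,"ay": 0,"az": 0,"fingers": 85},
    {"x": 0,"y": 0,"z": 2,"ax": 0,"ay": 0,"az": 0,"fingers": 60},
  ],
  force=25,
)

```text
t: 2.85
eef_pos: [0.5025, 0.2809, 0.0144]
tool_rot: [-0.001, 0.731, 0.682, -0.003]
contact_force: [-0.1, -0.2, 0.9]
gripper_width: 0.855
grasp_force: 0.0
```

Request:
jog_arm(
  rows=[
    {"x": 0,"y": 0,"z": 0,"ax": 0,"ay": 0,"az": 0,"fingers": 20},
    {"x": 0,"y": 0,"z": 0,"ax": 0,"ay": 0,"az": 0,"fingers": 20},
    {"x": 0,"y": 0,"z": 0,"ax": 0,"ay": 0,"az": 0,"fingers": 20},
    {"x": 0,"y": 0,"z": 0,"ax": 0,"ay": 0,"az": 0,"fingers": 20},
    {"x": 0,"y": 0,"z": 0,"ax": 0,"ay": 0,"az": 0,"fingers": 20},
    {"x": 0,"y": 0,"z": 0,"ax": 0,"ay": 0,"az": 0,"fingers": 20},
    {"x": 0,"y": 0,"z": 0,"ax": 0,"ay": 0,"az": 0,"fingers": 20},
    {"x": 0,"y": 0,"z": 0,"ax": 0,"ay": 0,"az": 0,"fingers": 20},
  ],
  force=25,
)

```text
t: 3.65
eef_pos: [0.5054, 0.2825, 0.0189]
tool_rot: [0.0, 0.732, 0.682, 0.001]
contact_force: [0.9, -0.6, 6.9]
gripper_width: 0.372
grasp_force: 25.1
```

Run:
```python
from h import *
c=cam('wrist','w3.png')
to(.542,.029,.10)
```

```text
t3.70 p [505.4 282.5  18.9] xdeg 85.9 ydeg -4.1 zax [ 0.002  0.002 -1.   ] q7 -0.44 F [-0.82 -0.79  7.17] T [-0.123  0.123 -0.035] g 31.7 f25.1
tool shift mm [-250.1   54.6  -81.5]
```

View pics/w3.png

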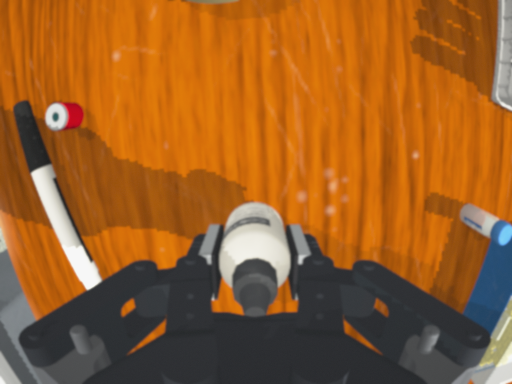

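The bottle is held, centred at about (257,250), with the pads on its body. Next I lift and carry it to above the nest.

Request:
jog_arm(
  rows=[
    {"x": 0,"y": 0,"z": -20,"ax": 0,"ay": 0,"az": 0,"fingers": 20},
    {"x": 0,"y": 0,"z": -40,"ax": 0,"ay": 0,"az": 0,"fingers": 20},
    {"x": 0,"y": 0,"z": -42,"ax": 0,"ay": 0,"az": 0,"fingers": 20},
    {"x": -30,"y": 6,"z": 0,"ax": 0,"ay": 0,"az": 0,"fingers": 20},
    {"x": -40,"y": 9,"z": 0,"ax": 0,"ay": 0,"az": 0,"fingers": 20},
    {"x": -40,"y": 9,"z": 0,"ax": 0,"ay": 0,"az": 0,"fingers": 20},
    {"x": -40,"y": 9,"z": 0,"ax": 0,"ay": 0,"az": 0,"fingers": 20},
    {"x": -40,"y": 9,"z": 0,"ax": 0,"ay": 0,"az": 0,"fingers": 20},
  ],
  force=25,
)

```text
t: 4.5
eef_pos: [0.5328, 0.088, 0.1199]
tool_rot: [0.0, 0.732, 0.682, 0.0]
contact_force: [1.1, -0.4, -0.5]
gripper_width: 0.373
grasp_force: 25.2
```

Request:
jog_arm(
  rows=[
    {"x": -40,"y": 9,"z": 0,"ax": 0,"ay": 0,"az": 0,"fingers": 20},
    {"x": -20,"y": 4,"z": 0,"ax": 0,"ay": 0,"az": 0,"fingers": 20},
    {"x": 0,"y": 0,"z": 0,"ax": 0,"ay": 0,"az": 0,"fingers": 20},
    {"x": 0,"y": 0,"z": 0,"ax": 0,"ay": 0,"az": 0,"fingers": 20},
    {"x": 0,"y": 0,"z": 0,"ax": 0,"ay": 0,"az": 0,"fingers": 20},
    {"x": 0,"y": 0,"z": 0,"ax": 0,"ay": 0,"az": 0,"fingers": 20},
    {"x": 0,"y": 0,"z": 0,"ax": 0,"ay": 0,"az": 0,"fingers": 20},
    {"x": 0,"y": 0,"z": 0,"ax": 0,"ay": 0,"az": 0,"fingers": 20},
  ],
  force=25,
)

```text
t: 5.3
eef_pos: [0.5414, 0.0294, 0.1193]
tool_rot: [-0.0, 0.731, 0.682, 0.0]
contact_force: [-0.2, 0.2, -0.4]
gripper_width: 0.373
grasp_force: 25.2
```

Run:
```python
from h import *
c=cam('wrist','w4.png');s=cam('scene','s4.png')
to(.542,.029,.03)
A=cv2.imread('pics/w4.png');B=cv2.resize(cv2.imread('pics/s4.png')[150:290,215:365],None,fx=2.74,fy=2.74,interpolation=cv2.INTER_CUBIC)[:384]
A=A[:, 100:420]
cv2.imwrite('pics/m4.png',np.hstack([A,B]));print(A.shape,B.shape)
```

```text
t5.40 p [541.4  29.  119.3] xdeg 86.0 ydeg -4.0 zax [-0.  0. -1.] q7 -0.03 F [-0.25 -0.26 -0.55] T [ 0.001 -0.063  0.022] g 31.6 f25.2
tool shift mm [ 0.1  0.6 89.3]
(384, 320, 3) (384, 411, 3)
```

View pics/m4.png

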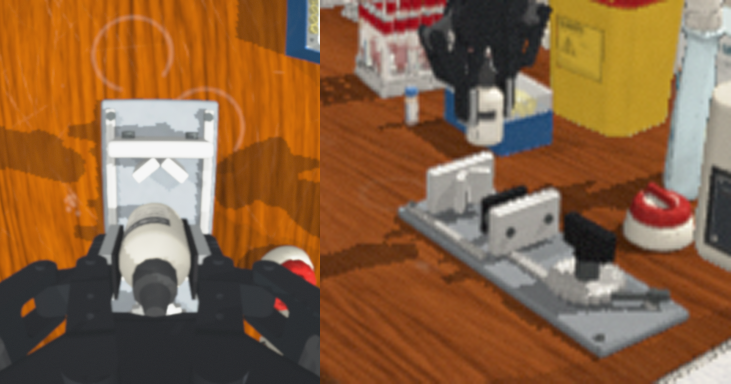

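The left half (wrist, columns offset by 100) shows the plate end corners at (201,101) and (317,101), and the V-stop wall at rows 142-157. The V apex is near (260,163), and the bottle hangs centred near x=255. I'll check this against the nest.

```bash
python3 - <<'E'
from h import *
c=cam('wrist')
N=np.array([.542,.029]);ax=np.array([.0702,.9975]);ay=np.array([-ax[1],ax[0]])
def show(n,u,v,z):
    p=wplane(c,u,v,z)-N; print(n,wplane(c,u,v,z).round(4),'clamp xy rel nest mm',np.round([p@ax*1000,p@ay*1000],1))
show('cornL',201.5,101,.01);show('cornR',317.5,101,.01)
show('edgeL',204,200,.01);show('edgeR',315,200,.01)
show('wallL',206.5,142,.06);show('wallR',314,142,.06);show('wallfrontC',260,158,.06)
show('tipL',233,173,.06);show('tipR',286,173,.06);show('tipLo',240,183,.06);show('tipRo',279,183,.06)
im=c['pixels'].astype(int)
for v in (115,190,210):
  g=(im[v,:,0]-im[v,:,2]);print(v,np.where((g[180:340]<40))[0][[0,-1]]+180)
E
python3 - <<'E'
from h import *
# same clamp frame from top corners
a=dict(np.load('x.npz')) if 0 else None
N=np.array([.542,.029]);ax=np.array([.0702,.9975]);ay=np.array([-ax[1],ax[0]])
for p in [(.5996,.1006),(.4963,.1081),(.532,-.113),(.5300,-.1107)]:
    q=np.array(p)-N;print(p,np.round([q@ax*1000,q@ay*1000],1))
E
```

```text
cornL [0.5017 0.1076] clamp xy rel nest mm [75.6 45.8]
cornR [0.5997 0.1011] clamp xy rel nest mm [ 76.  -52.5]
edgeL [0.4951 0.0207] clamp xy rel nest mm [-11.6  46.2]
edgeR [0.5945 0.0137] clamp xy rel nest mm [-11.5 -53.5]
wallL [0.5114 0.0765] clamp xy rel nest mm [45.3 33.9]
wallR [0.5852 0.0715] clamp xy rel nest mm [ 45.4 -40.1]
wallfrontC [0.5472 0.0626] clamp xy rel nest mm [33.9 -2.9]
tipL [0.5278 0.0534] clamp xy rel nest mm [23.4 15.9]
tipR [0.5646 0.0509] clamp xy rel nest mm [ 23.4 -21. ]
tipLo [0.5321 0.046 ] clamp xy rel nest mm [16.2 11.1]
tipRo [0.5594 0.0441] clamp xy rel nest mm [ 16.2 -16.3]
115 [201 317]
190 [203 314]
210 [204 312]
(0.5996, 0.1006) [ 75.5 -52.4]
(0.4963, 0.1081) [75.7 51.1]
(0.532, -0.113) [-142.3    0. ]
(0.53, -0.1107) [-140.2    2.2]
```

The wrist view puts the clamp midline 3 mm further towards +x; it spans 99 mm for the 100 mm plate, so I'll trust it. I'll shift by that much and lower the bottle.

Request:
jog_arm(
  rows=[
    {"x": 0,"y": 3.6,"z": 0,"ax": 0,"ay": 0,"az": 0,"fingers": 20},
    {"x": 0,"y": 0,"z": 20,"ax": 0,"ay": 0,"az": 0,"fingers": 20},
    {"x": 0,"y": 0,"z": 20,"ax": 0,"ay": 0,"az": 0,"fingers": 20},
    {"x": 0,"y": 0,"z": 20,"ax": 0,"ay": 0,"az": 0,"fingers": 20},
    {"x": 0,"y": 0,"z": 15,"ax": 0,"ay": 0,"az": 0,"fingers": 20},
    {"x": 0,"y": 0,"z": 8,"ax": 0,"ay": 0,"az": 0,"fingers": 20},
    {"x": 0,"y": 0,"z": 4,"ax": 0,"ay": 0,"az": 0,"fingers": 20},
    {"x": 0,"y": 0,"z": 0,"ax": 0,"ay": 0,"az": 0,"fingers": 20},
  ],
  force=25,
)

```text
t: 6.25
eef_pos: [0.5451, 0.0283, 0.0322]
tool_rot: [-0.0, 0.732, 0.682, -0.0]
contact_force: [-0.6, 0.5, 0.2]
gripper_width: 0.372
grasp_force: 25.2
```

Run:
```python
from h import *
st()
s=cam('scene','s5.png');c=cam('wrist','w5.png')
A=cv2.imread('pics/w5.png')[100:,100:420];B=cv2.resize(cv2.imread('pics/s5.png')[160:255,220:360],(419,284),interpolation=cv2.INTER_CUBIC)
cv2.imwrite('pics/m5.png',np.hstack([A,B]))
```

```text
t6.25 p [545.1  28.3  32.2] xdeg 85.9 ydeg -4.1 zax [-0. -0. -1.] q7 0.04 F [-0.56  0.5   0.17] T [-0.004  0.042 -0.002] g 31.8 f25.2
```

View pics/m5.png

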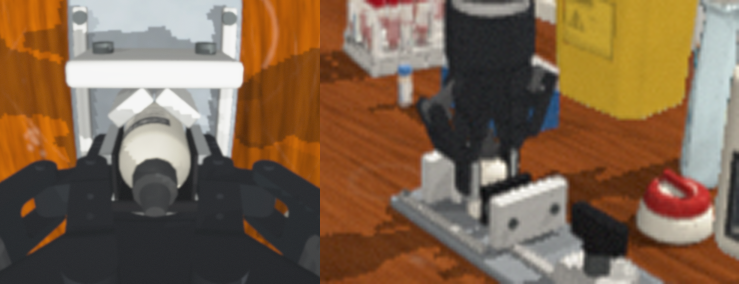

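The bottle sits centred in front of the V: both are near column 155 of the left half, and the fingers are clear. Now I touch down, then release.

Request:
jog_arm(
  rows=[
    {"x": 0,"y": 0,"z": 1,"ax": 0,"ay": 0,"az": 0,"fingers": 20},
    {"x": 0,"y": 0,"z": 1,"ax": 0,"ay": 0,"az": 0,"fingers": 20},
    {"x": 0,"y": 0,"z": 0.5,"ax": 0,"ay": 0,"az": 0,"fingers": 20},
    {"x": 0,"y": 0,"z": 0.5,"ax": 0,"ay": 0,"az": 0,"fingers": 20},
    {"x": 0,"y": 0,"z": 0,"ax": 0,"ay": 0,"az": 0,"fingers": 20},
    {"x": 0,"y": 0,"z": 0,"ax": 0,"ay": 0,"az": 0,"fingers": 20},
    {"x": 0,"y": 0,"z": 0,"ax": 0,"ay": 0,"az": 0,"fingers": 20},
    {"x": 0,"y": 0,"z": 0,"ax": 0,"ay": 0,"az": 0,"fingers": 20},
  ],
  force=25,
)

```text
t: 7.15
eef_pos: [0.545, 0.0284, 0.0293]
tool_rot: [-0.0, 0.732, 0.682, 0.0]
contact_force: [-0.4, 0.9, -1.1]
gripper_width: 0.37
grasp_force: 25.2
```

Request:
jog_arm(
  rows=[
    {"x": 0,"y": 0,"z": 0.5,"ax": 0,"ay": 0,"az": 0,"fingers": 20},
    {"x": 0,"y": 0,"z": 0.5,"ax": 0,"ay": 0,"az": 0,"fingers": 20},
    {"x": 0,"y": 0,"z": 0,"ax": 0,"ay": 0,"az": 0,"fingers": 20},
    {"x": 0,"y": 0,"z": 0,"ax": 0,"ay": 0,"az": 0,"fingers": 20},
    {"x": 0,"y": 0,"z": 0,"ax": 0,"ay": 0,"az": 0,"fingers": 20},
    {"x": 0,"y": 0,"z": 0,"ax": 0,"ay": 0,"az": 0,"fingers": 20},
    {"x": 0,"y": 0,"z": 0,"ax": 0,"ay": 0,"az": 0,"fingers": 20},
    {"x": 0,"y": 0,"z": 0,"ax": 0,"ay": 0,"az": 0,"fingers": 20},
  ],
  force=25,
)

```text
t: 7.95
eef_pos: [0.5451, 0.0284, 0.0289]
tool_rot: [-0.0, 0.732, 0.682, 0.0]
contact_force: [-2.4, -0.2, 6.6]
gripper_width: 0.37
grasp_force: 25.8
```

Contact with the floor reads 6.6 N. I release and rise.

Request:
jog_arm(
  rows=[
    {"x": 0,"y": 0,"z": -0.5,"ax": 0,"ay": 0,"az": 0,"fingers": 20},
    {"x": 0,"y": 0,"z": 0,"ax": 0,"ay": 0,"az": 0,"fingers": 20},
    {"x": 0,"y": 0,"z": 0,"ax": 0,"ay": 0,"az": 0,"fingers": 36},
    {"x": 0,"y": 0,"z": 0,"ax": 0,"ay": 0,"az": 0,"fingers": 40},
    {"x": 0,"y": 0,"z": 0,"ax": 0,"ay": 0,"az": 0,"fingers": 50},
    {"x": 0,"y": 0,"z": 0,"ax": 0,"ay": 0,"az": 0,"fingers": 60},
    {"x": 0,"y": 0,"z": 0,"ax": 0,"ay": 0,"az": 0,"fingers": 60},
    {"x": 0,"y": 0,"z": 0,"ax": 0,"ay": 0,"az": 0,"fingers": 60},
  ],
  force=25,
)

```text
t: 8.75
eef_pos: [0.545, 0.0284, 0.0288]
tool_rot: [-0.0, 0.732, 0.682, -0.0]
contact_force: [0.4, 0.8, 0.2]
gripper_width: 0.704
grasp_force: 0.0
```

Request:
jog_arm(
  rows=[
    {"x": 0,"y": 0,"z": -15,"ax": 0,"ay": 0,"az": 0,"fingers": 60},
    {"x": 0,"y": 0,"z": -30,"ax": 0,"ay": 0,"az": 0,"fingers": 60},
    {"x": 0,"y": 0,"z": -40,"ax": 0,"ay": 0,"az": 0,"fingers": 60},
    {"x": 0,"y": 0,"z": -40,"ax": 0,"ay": 0,"az": 0,"fingers": 60},
    {"x": -10,"y": 0,"z": -20,"ax": 0,"ay": 0,"az": 0,"fingers": 60},
    {"x": -40,"y": 0,"z": 0,"ax": 0,"ay": 0,"az": 0,"fingers": 60},
    {"x": -40,"y": 0,"z": 0,"ax": 0,"ay": 0,"az": 0,"fingers": 60},
    {"x": 0,"y": 0,"z": 0,"ax": 0,"ay": 0,"az": 0,"fingers": 60},
  ],
  force=25,
)

```text
t: 9.55
eef_pos: [0.5378, -0.0681, 0.1756]
tool_rot: [0.002, 0.735, 0.678, -0.0]
contact_force: [0.5, -0.2, 1.1]
gripper_width: 0.704
grasp_force: 0.0
```

Run:
```python
from h import *
st()
c=cam('wrist','w6.png')
```

```text
t9.55 p [537.8 -68.1 175.6] xdeg 85.4 ydeg -4.6 zax [ 0.002 -0.003 -1.   ] q7 0.12 F [ 0.54 -0.21  1.06] T [ 0.062  0.024 -0.051] g 60.1 f0.0
```

View pics/w6.png

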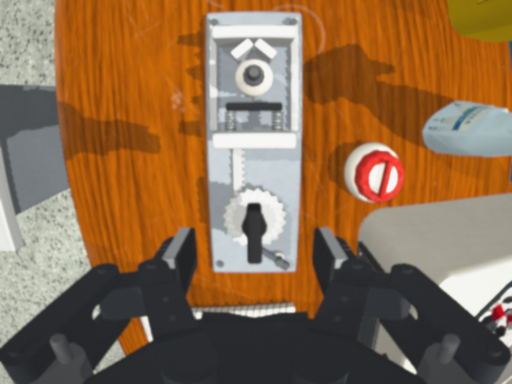

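The bottle stands upright at (254,76) between the pad (row 105) and the V. The knob bar runs from (254,204) to (254,262), with the wheel round (255,215). I'll measure the knob and the seat depth.

Run:
```python
from h import *
c=cam('wrist')
im=c['pixels'].astype(int)
k=((im.max(2)<60)*255).astype(np.uint8);k[:, :230]=0;k[:,280:]=0;k[:195]=0;k[270:]=0
n,l,s,ce=cv2.connectedComponentsWithStats(k)
for i in range(1,n):
    if s[i,4]>50:
        print(s[i],ce[i]); mm=(l==i).astype(np.uint8); print(cv2.minAreaRect(cv2.findNonZero(mm)))
for u,v,z in[(254,204,.075),(254,262,.075),(254,233,.075),(255,215,.024)]: print(u,v,wplane(c,u,v,z).round(4))
print('plate',[wplane(c,*q,.01).round(4).tolist() for q in[(206.5,12),(301.5,12),(212.5,271),(296.5,271)]])
# wheel width per row
for v in (205,215,225,235,245): 
    r=np.where(k[v]>0)[0]; print(v,r[[0,-1]] if len(r) else None, [wplane(c,x,v,.075)[0].round(4) for x in (r[[0,-1]]+[-.5,.5])] if len(r) else '')
```

```text
[243 208  22  57 729] [253.25102881 233.4005487 ]
((253.5, 236.0), (56.0, 21.0), 90.0)
254 204 [ 0.5366 -0.0771]
254 262 [ 0.5323 -0.1334]
254 233 [ 0.5345 -0.1041]
255 215 [ 0.5354 -0.1055]
plate [[0.5016, 0.1133], [0.6003, 0.1057], [0.4788, -0.1785], [0.5792, -0.1863]]
205 None 
215 [248 259] [np.float64(0.5302), np.float64(0.5406)]
225 [244 262] [np.float64(0.5259), np.float64(0.5426)]
235 [245 262] [np.float64(0.526), np.float64(0.5419)]
245 [249 256] [np.float64(0.5287), np.float64(0.5359)]
```

Request:
jog_arm(
  rows=[
    {"x": -20,"y": 0,"z": 0,"ax": 0,"ay": 0,"az": 0,"fingers": 60},
    {"x": -22,"y": 0,"z": 0,"ax": 0,"ay": 0,"az": 0,"fingers": 60},
    {"x": 0,"y": 0,"z": 0,"ax": 0,"ay": 0,"az": 0,"fingers": 60},
    {"x": 0,"y": 0,"z": 0,"ax": 0,"ay": 0,"az": 0,"fingers": 60},
    {"x": 0,"y": 0,"z": 0,"ax": 0,"ay": 0,"az": 0,"fingers": 60},
    {"x": 0,"y": 0,"z": 0,"ax": 0,"ay": 0,"az": 0,"fingers": 60},
    {"x": 0,"y": 0,"z": 0,"ax": 0,"ay": 0,"az": 0,"fingers": 60},
    {"x": 0,"y": 0,"z": 0,"ax": 0,"ay": 0,"az": 0,"fingers": 60},
  ],
  force=25,
)

```text
t: 10.45
eef_pos: [0.5357, -0.1028, 0.1738]
tool_rot: [-0.0, 0.731, 0.682, 0.0]
contact_force: [-0.6, -1.0, -0.5]
gripper_width: 0.704
grasp_force: 0.0
```

Run:
```python
from h import *
st()
c=cam('wrist','w7.png')
im=c['pixels'].astype(int)
g=cv2.cvtColor(c['pixels'],cv2.COLOR_RGB2GRAY)
k=((im.max(2)<75)*255).astype(np.uint8);k[:, :225]=0;k[:,285:]=0;k[:130]=0;k[245:]=0
for v in range(132,246,4):
    r=np.where(k[v]>0)[0]
    if len(r): print(v,r[[0,-1]],len(r),[tuple(wplane(c,x,v,.075).round(4)) for x in r[[0,-1]]])
```

```text
t10.45 p [ 535.7 -102.8  173.8] xdeg 86.0 ydeg -4.0 zax [-0.  0. -1.] q7 0.20 F [-0.56 -0.97 -0.48] T [ 0.004  0.01  -0.063] g 60.1 f0.0
172 [247 259] 13 [(np.float64(0.5303), np.float64(-0.0863)), (np.float64(0.5402), np.float64(-0.087))]
176 [246 259] 14 [(np.float64(0.5292), np.float64(-0.0896)), (np.float64(0.54), np.float64(-0.0904))]
180 [246 259] 14 [(np.float64(0.529), np.float64(-0.093)), (np.float64(0.5398), np.float64(-0.0938))]
184 [245 261] 17 [(np.float64(0.5279), np.float64(-0.0964)), (np.float64(0.5412), np.float64(-0.0973))]
188 [243 263] 21 [(np.float64(0.5259), np.float64(-0.0997)), (np.float64(0.5427), np.float64(-0.1009))]
192 [241 265] 25 [(np.float64(0.524), np.float64(-0.1031)), (np.float64(0.5442), np.float64(-0.1045))]
196 [241 265] 25 [(np.float64(0.5237), np.float64(-0.1066)), (np.float64(0.5439), np.float64(-0.108))]
200 [243 263] 21 [(np.float64(0.5251), np.float64(-0.1102)), (np.float64(0.542), np.float64(-0.1114))]
204 [246 260] 15 [(np.float64(0.5273), np.float64(-0.114)), (np.float64(0.5393), np.float64(-0.1148))]
208 [247 259] 13 [(np.float64(0.5279), np.float64(-0.1176)), (np.float64(0.5382), np.float64(-0.1183))]
212 [247 259] 13 [(np.float64(0.5276), np.float64(-0.1212)), (np.float64(0.5379), np.float64(-0.122))]
216 [247 260] 14 [(np.float64(0.5273), np.float64(-0.1249)), (np.float64(0.5386), np.float64(-0.1257))]
220 [247 261] 15 [(np.float64(0.5271), np.float64(-0.1286)), (np.float64(0.5392), np.float64(-0.1294))]
224 [247 260] 14 [(np.float64(0.5268), np.float64(-0.1323)), (np.float64(0.5381), np.float64(-0.1331))]
228 [247 259] 13 [(np.float64(0.5265), np.float64(-0.1361)), (np.float64(0.537), np.float64(-0.1368))]
```

Knob axis is at (0.5335, -0.112): the bar runs from y=-0.085 to -0.1385 (53.5 mm against 54) and lies along 86°. That puts the nest within 2 mm of where the bottle stands. I'll go down onto the bar and grip it.

Request:
jog_arm(
  rows=[
    {"x": -9.3,"y": -1.5,"z": 0,"ax": 0,"ay": 0,"az": 0,"fingers": 44},
    {"x": 0,"y": 0,"z": 25,"ax": 0,"ay": 0,"az": 0,"fingers": 44},
    {"x": 0,"y": 0,"z": 30,"ax": 0,"ay": 0,"az": 0,"fingers": 44},
    {"x": 0,"y": 0,"z": 30,"ax": 0,"ay": 0,"az": 0,"fingers": 44},
    {"x": 0,"y": 0,"z": 25,"ax": 0,"ay": 0,"az": 0,"fingers": 44},
    {"x": 0,"y": 0,"z": 15,"ax": 0,"ay": 0,"az": 0,"fingers": 44},
    {"x": 0,"y": 0,"z": 8,"ax": 0,"ay": 0,"az": 0,"fingers": 44},
    {"x": 0,"y": 0,"z": 0,"ax": 0,"ay": 0,"az": 0,"fingers": 44},
  ],
  force=30,
)

```text
t: 11.3
eef_pos: [0.5332, -0.1128, 0.0403]
tool_rot: [-0.0, 0.732, 0.681, -0.0]
contact_force: [0.7, 0.4, 0.4]
gripper_width: 0.514
grasp_force: 0.0
```

Request:
jog_arm(
  rows=[
    {"x": 0,"y": 0,"z": 0,"ax": 0,"ay": 0,"az": 0,"fingers": 30},
    {"x": 0,"y": 0,"z": 0,"ax": 0,"ay": 0,"az": 0,"fingers": 20},
    {"x": 0,"y": 0,"z": 0,"ax": 0,"ay": 0,"az": 0,"fingers": 5},
    {"x": 0,"y": 0,"z": 0,"ax": 0,"ay": 0,"az": 0,"fingers": 5},
    {"x": 0,"y": 0,"z": 0,"ax": 0,"ay": 0,"az": 0,"fingers": 5},
    {"x": 0,"y": 0,"z": 0,"ax": 0,"ay": 0,"az": 0,"fingers": 5},
    {"x": 0,"y": 0,"z": 0,"ax": 0,"ay": 0,"az": 0,"fingers": 5},
    {"x": 0,"y": 0,"z": 0,"ax": 0,"ay": 0,"az": 0,"fingers": 5},
  ],
  force=30,
)

```text
t: 12.1
eef_pos: [0.5342, -0.1127, 0.042]
tool_rot: [0.001, 0.732, 0.682, 0.001]
contact_force: [-1.4, -0.3, 6.4]
gripper_width: 0.231
grasp_force: 29.3
```

```bash
cat >> h.py <<'E'
def tq():
    o,R,p=st(); L=[]
    for i in range(6):
        cam('top'); o=bot.get_obs(); L.append([*o['contact_force'],o['torque'][2],o['joint_torque'][6]])
    print('mean F,Tz,j7',np.mean(L,0).round(3),'sd',np.std(L,0).round(3))
E
python3 -c "from h import *;tq()"
```

```text
t12.10 p [ 534.2 -112.7   42. ] xdeg 85.9 ydeg -4.1 zax [ 0.002  0.    -1.   ] q7 0.33 F [-1.38 -0.32  6.39] T [-0.028  0.407 -0.019] g 19.7 f29.3
mean F,Tz,j7 [-1.961e+00 -9.600e-02  6.563e+00  2.400e-02 -6.000e-03] sd [0.406 0.7   0.567 0.032 0.   ]
```

The opening reads 19.7 mm, which means the finger tips are on the 22 mm shaft below the bar. I'll open, rise 10 mm and re-grip on the bar itself.

Request:
jog_arm(
  rows=[
    {"x": 0,"y": 0,"z": 0,"ax": 0,"ay": 0,"az": 0,"fingers": 36},
    {"x": 0,"y": 0,"z": 0,"ax": 0,"ay": 0,"az": 0,"fingers": 36},
    {"x": 0,"y": 0,"z": 0,"ax": 0,"ay": 0,"az": 0,"fingers": 36},
    {"x": 0,"y": 0,"z": -10,"ax": 0,"ay": 0,"az": 0,"fingers": 36},
    {"x": 0,"y": 0,"z": 0,"ax": 0,"ay": 0,"az": 0,"fingers": 36},
    {"x": 0,"y": 0,"z": 0,"ax": 0,"ay": 0,"az": 0,"fingers": 36},
    {"x": 0,"y": 0,"z": 0,"ax": 0,"ay": 0,"az": 0,"fingers": 20},
    {"x": 0,"y": 0,"z": 0,"ax": 0,"ay": 0,"az": 0,"fingers": 5},
  ],
  force=30,
)

```text
t: 13.2
eef_pos: [0.5341, -0.1124, 0.0509]
tool_rot: [0.0, 0.732, 0.682, 0.0]
contact_force: [1.4, 0.1, 1.3]
gripper_width: 0.155
grasp_force: 34.1
```

Request:
jog_arm(
  rows=[
    {"x": 0,"y": 0,"z": 0,"ax": 0,"ay": 0,"az": 0,"fingers": 5},
    {"x": 0,"y": 0,"z": 0,"ax": 0,"ay": 0,"az": 0,"fingers": 5},
    {"x": 0,"y": 0,"z": 0,"ax": 0,"ay": 0,"az": 0,"fingers": 5},
    {"x": 0,"y": 0,"z": 0,"ax": 0,"ay": 0,"az": 0,"fingers": 5},
    {"x": 0,"y": 0,"z": 0,"ax": 0,"ay": 0,"az": 0,"fingers": 5},
    {"x": 0,"y": 0,"z": 0,"ax": 0,"ay": 0,"az": 0,"fingers": 5},
    {"x": 0,"y": 0,"z": 0,"ax": 0,"ay": 0,"az": 0,"fingers": 5},
    {"x": 0,"y": 0,"z": 0,"ax": 0,"ay": 0,"az": 0,"fingers": 5},
  ],
  force=30,
)

```text
t: 14.0
eef_pos: [0.534, -0.1125, 0.0509]
tool_rot: [0.0, 0.732, 0.682, 0.0]
contact_force: [4.4, 0.2, -0.1]
gripper_width: 0.155
grasp_force: 33.8
```

```bash
python3 -c "from h import *;tq()"
```

```text
t14.00 p [ 534.  -112.5   50.9] xdeg 85.9 ydeg -4.1 zax [ 0.001 -0.    -1.   ] q7 0.32 F [ 4.44  0.17 -0.07] T [-0.019 -0.877  0.032] g 13.3 f33.8
mean F,Tz,j7 [ 4.716  0.048 -1.004  0.017 -0.036] sd [0.585 0.389 0.353 0.028 0.001]
```

The grip is now on the bar (13.3 mm). Click 1: turn 21°.

Request:
jog_arm(
  rows=[
    {"x": 0,"y": 0.6,"z": 0,"ax": 0,"ay": 0,"az": 3,"fingers": 5},
    {"x": 0,"y": 0,"z": 0,"ax": 0,"ay": 0,"az": 5,"fingers": 5},
    {"x": 0,"y": 0,"z": 0,"ax": 0,"ay": 0,"az": 5,"fingers": 5},
    {"x": 0,"y": 0,"z": 0,"ax": 0,"ay": 0,"az": 5,"fingers": 5},
    {"x": 0,"y": 0,"z": 0,"ax": 0,"ay": 0,"az": 3,"fingers": 5},
    {"x": 0,"y": 0,"z": 0,"ax": 0,"ay": 0,"az": 0,"fingers": 5},
    {"x": 0,"y": 0,"z": 0,"ax": 0,"ay": 0,"az": 0,"fingers": 5},
    {"x": 0,"y": 0,"z": 0,"ax": 0,"ay": 0,"az": 0,"fingers": 5},
  ],
  force=40,
)

```text
t: 15.1
eef_pos: [0.5344, -0.1125, 0.0509]
tool_rot: [0.0, 0.843, 0.537, 0.0]
contact_force: [5.0, 0.6, -0.0]
gripper_width: 0.151
grasp_force: 40.7
```

```bash
python3 -c "from h import *;tq()"
```

```text
t15.10 p [ 534.4 -112.5   50.9] xdeg 65.0 ydeg -25.0 zax [ 0.001  0.    -1.   ] q7 0.04 F [ 5.    0.56 -0.02] T [ 0.004 -1.087  0.012] g 12.9 f40.7
mean F,Tz,j7 [ 5.12  -0.098  0.583  0.08  -0.056] sd [0.313 0.495 0.525 0.025 0.005]
```

Request:
jog_arm(
  rows=[
    {"x": 0.4,"y": 0.9,"z": 0,"ax": 0,"ay": 0,"az": 3,"fingers": 5},
    {"x": 0,"y": 0,"z": 0,"ax": 0,"ay": 0,"az": 4,"fingers": 5},
    {"x": 0,"y": 0,"z": 0,"ax": 0,"ay": 0,"az": 4,"fingers": 5},
    {"x": 0,"y": 0,"z": 0,"ax": 0,"ay": 0,"az": 4,"fingers": 5},
    {"x": 0,"y": 0,"z": 0,"ax": 0,"ay": 0,"az": 3,"fingers": 5},
    {"x": 0,"y": 0,"z": 0,"ax": 0,"ay": 0,"az": 0,"fingers": 5},
    {"x": 0,"y": 0,"z": 0,"ax": 0,"ay": 0,"az": 0,"fingers": 5},
    {"x": 0,"y": 0,"z": 0,"ax": 0,"ay": 0,"az": 0,"fingers": 5},
  ],
  force=40,
)

```text
t: 16.2
eef_pos: [0.5347, -0.1127, 0.0509]
tool_rot: [-0.0, 0.917, 0.399, -0.0]
contact_force: [2.0, -0.3, 6.0]
gripper_width: 0.151
grasp_force: 41.3
```

```bash
python3 -c "from h import *;tq();cam('wrist','w8.png')"
```

```text
t16.20 p [ 534.7 -112.7   50.9] xdeg 47.0 ydeg -43.0 zax [-0.001  0.    -1.   ] q7 -0.21 F [ 2.04 -0.27  5.98] T [-0.157 -0.397  0.05 ] g 12.9 f41.3
mean F,Tz,j7 [ 1.665 -0.778  5.218  0.049 -0.048] sd [0.422 0.405 0.388 0.036 0.008]
```

Request:
jog_arm(
  rows=[
    {"x": 0,"y": 0,"z": 0,"ax": 0,"ay": 0,"az": 3,"fingers": 5},
    {"x": 0,"y": 0,"z": 0,"ax": 0,"ay": 0,"az": 4,"fingers": 5},
    {"x": 0,"y": 0,"z": 0,"ax": 0,"ay": 0,"az": 4,"fingers": 5},
    {"x": 0,"y": 0,"z": 0,"ax": 0,"ay": 0,"az": 4,"fingers": 5},
    {"x": 0,"y": 0,"z": 0,"ax": 0,"ay": 0,"az": 3,"fingers": 5},
    {"x": 0,"y": 0,"z": 0,"ax": 0,"ay": 0,"az": 0,"fingers": 5},
    {"x": 0,"y": 0,"z": 0,"ax": 0,"ay": 0,"az": 0,"fingers": 5},
    {"x": 0,"y": 0,"z": 0,"ax": 0,"ay": 0,"az": 0,"fingers": 5},
  ],
  force=40,
)

```text
t: 17.35
eef_pos: [0.535, -0.1129, 0.0509]
tool_rot: [0.0, 0.968, 0.25, -0.0]
contact_force: [1.9, -1.9, 5.0]
gripper_width: 0.154
grasp_force: 41.4
```

```bash
python3 -c "from h import *;tq();cam('wrist','w9.png')"
```

```text
t17.35 p [ 535.  -112.9   50.9] xdeg 29.0 ydeg -61.0 zax [-0. -0. -1.] q7 -0.45 F [ 1.9  -1.87  5.01] T [-0.394 -0.398  0.109] g 13.1 f41.4
mean F,Tz,j7 [ 1.484 -2.121  4.908  0.139 -0.151] sd [0.183 0.539 0.544 0.034 0.005]
```

The knob torque rose by 0.10 N m, so the squeeze is about 5 N and the bottle is seated, as the image predicted. Click 4 should give about 10.5 N; I then ease back 3°.

Request:
jog_arm(
  rows=[
    {"x": 0,"y": 0,"z": 0,"ax": 0,"ay": 0,"az": 3,"fingers": 5},
    {"x": 0,"y": 0,"z": 0,"ax": 0,"ay": 0,"az": 4,"fingers": 5},
    {"x": 0,"y": 0,"z": 0,"ax": 0,"ay": 0,"az": 4,"fingers": 5},
    {"x": 0,"y": 0,"z": 0,"ax": 0,"ay": 0,"az": 4,"fingers": 5},
    {"x": 0,"y": 0,"z": 0,"ax": 0,"ay": 0,"az": 3,"fingers": 5},
    {"x": 0,"y": 0,"z": 0,"ax": 0,"ay": 0,"az": 0,"fingers": 5},
    {"x": 0,"y": 0,"z": 0,"ax": 0,"ay": 0,"az": 0,"fingers": 5},
    {"x": 0,"y": 0,"z": 0,"ax": 0,"ay": 0,"az": 0,"fingers": 5},
  ],
  force=40,
)

```text
t: 18.5
eef_pos: [0.5351, -0.1132, 0.0509]
tool_rot: [0.0, 0.995, 0.095, 0.0]
contact_force: [3.0, -3.7, 4.5]
gripper_width: 0.154
grasp_force: 41.4
```

```bash
python3 -c "from h import *;tq();cam('wrist','w10.png')"
```

```text
t18.50 p [ 535.1 -113.2   50.9] xdeg 10.9 ydeg -79.1 zax [ 0.    -0.001 -1.   ] q7 -0.69 F [ 2.98 -3.71  4.53] T [-0.838 -0.492  0.216] g 13.1 f41.4
mean F,Tz,j7 [ 2.633 -4.59   4.109  0.256 -0.258] sd [0.508 0.347 0.489 0.035 0.005]
```

Torque is 0.258, of which about 0.05 is friction, so the squeeze is about 10-11 N. This is the tooth. I ease back onto the pawl.

Request:
jog_arm(
  rows=[
    {"x": 0,"y": 0,"z": 0,"ax": 0,"ay": 0,"az": -1,"fingers": 5},
    {"x": 0,"y": 0,"z": 0,"ax": 0,"ay": 0,"az": -1,"fingers": 5},
    {"x": 0,"y": 0,"z": 0,"ax": 0,"ay": 0,"az": -1,"fingers": 5},
    {"x": 0,"y": 0,"z": 0,"ax": 0,"ay": 0,"az": -1,"fingers": 5},
    {"x": 0,"y": 0,"z": 0,"ax": 0,"ay": 0,"az": 0,"fingers": 5},
    {"x": 0,"y": 0,"z": 0,"ax": 0,"ay": 0,"az": 0,"fingers": 5},
    {"x": 0,"y": 0,"z": 0,"ax": 0,"ay": 0,"az": 0,"fingers": 5},
    {"x": 0,"y": 0,"z": 0,"ax": 0,"ay": 0,"az": 0,"fingers": 5},
  ],
  force=40,
)

```text
t: 19.65
eef_pos: [0.5351, -0.1131, 0.0509]
tool_rot: [0.0, 0.992, 0.13, 0.0]
contact_force: [2.2, -5.1, 4.8]
gripper_width: 0.159
grasp_force: 41.4
```

```bash
python3 -c "from h import *;tq()"
```

```text
t19.65 p [ 535.1 -113.1   50.9] xdeg 14.9 ydeg -75.1 zax [ 0.    -0.001 -1.   ] q7 -0.64 F [ 2.21 -5.07  4.77] T [-1.079 -0.414  0.037] g 13.6 f41.4
mean F,Tz,j7 [ 2.148 -5.251  4.431  0.065 -0.083] sd [0.503 0.604 0.561 0.039 0.   ]
```

Request:
jog_arm(
  rows=[
    {"x": 0,"y": 0,"z": 0,"ax": 0,"ay": 0,"az": -0.7,"fingers": 5},
    {"x": 0,"y": 0,"z": 0,"ax": 0,"ay": 0,"az": -0.8,"fingers": 5},
    {"x": 0,"y": 0,"z": 0,"ax": 0,"ay": 0,"az": 0,"fingers": 5},
    {"x": 0,"y": 0,"z": 0,"ax": 0,"ay": 0,"az": 0,"fingers": 5},
    {"x": 0,"y": 0,"z": 0,"ax": 0,"ay": 0,"az": 0,"fingers": 5},
    {"x": 0,"y": 0,"z": 0,"ax": 0,"ay": 0,"az": 0,"fingers": 5},
    {"x": 0,"y": 0,"z": 0,"ax": 0,"ay": 0,"az": 0,"fingers": 5},
    {"x": 0,"y": 0,"z": 0,"ax": 0,"ay": 0,"az": 0,"fingers": 5},
  ],
  force=40,
)

```text
t: 20.75
eef_pos: [0.535, -0.113, 0.0509]
tool_rot: [0.0, 0.99, 0.142, 0.0]
contact_force: [1.1, -4.8, 5.5]
gripper_width: 0.155
grasp_force: 41.4
```

```bash
python3 -c "from h import *;tq()"
```

```text
t20.75 p [ 535.  -113.    50.9] xdeg 16.3 ydeg -73.7 zax [ 0. -0. -1.] q7 -0.62 F [ 1.11 -4.79  5.49] T [-1.038 -0.397 -0.182] g 13.3 f41.4
mean F,Tz,j7 [ 1.842 -4.517  5.426 -0.218  0.202] sd [0.576 0.505 0.526 0.018 0.   ]
```

The torque has reversed, so the pawl is holding the wheel. I take that back-load off, release and rise.

Request:
jog_arm(
  rows=[
    {"x": 0,"y": 0,"z": 0,"ax": 0,"ay": 0,"az": 1,"fingers": 5},
    {"x": 0,"y": 0,"z": 0,"ax": 0,"ay": 0,"az": 0,"fingers": 5},
    {"x": 0,"y": 0,"z": 0,"ax": 0,"ay": 0,"az": 0,"fingers": 18},
    {"x": 0,"y": 0,"z": 0,"ax": 0,"ay": 0,"az": 0,"fingers": 25},
    {"x": 0,"y": 0,"z": 0,"ax": 0,"ay": 0,"az": 0,"fingers": 40},
    {"x": 0,"y": 0,"z": 0,"ax": 0,"ay": 0,"az": 0,"fingers": 40},
    {"x": 0,"y": 0,"z": 0,"ax": 0,"ay": 0,"az": 0,"fingers": 40},
    {"x": 0,"y": 0,"z": 0,"ax": 0,"ay": 0,"az": 0,"fingers": 40},
  ],
  force=40,
)

```text
t: 21.85
eef_pos: [0.535, -0.1123, 0.0507]
tool_rot: [-0.0, 0.991, 0.134, -0.0]
contact_force: [0.6, 0.2, 0.3]
gripper_width: 0.472
grasp_force: 0.0
```

Request:
jog_arm(
  rows=[
    {"x": 0,"y": 0,"z": -15,"ax": 0,"ay": 0,"az": 0,"fingers": 40},
    {"x": 0,"y": 0,"z": -30,"ax": 0,"ay": 0,"az": 0,"fingers": 40},
    {"x": 0,"y": 0,"z": -40,"ax": 0,"ay": 0,"az": 0,"fingers": 40},
    {"x": 0,"y": 0,"z": -40,"ax": 0,"ay": 0,"az": 0,"fingers": 40},
    {"x": 0,"y": 0,"z": -15,"ax": 0,"ay": 0,"az": 8,"fingers": 40},
    {"x": 0,"y": 0,"z": 0,"ax": 0,"ay": 0,"az": 0,"fingers": 40},
    {"x": 0,"y": 0,"z": 0,"ax": 0,"ay": 0,"az": 0,"fingers": 40},
    {"x": 0,"y": 0,"z": 0,"ax": 0,"ay": 0,"az": 0,"fingers": 40},
  ],
  force=40,
)

```text
t: 22.65
eef_pos: [0.5343, -0.1122, 0.19]
tool_rot: [-0.0, 0.998, 0.066, -0.001]
contact_force: [-0.1, -0.1, -0.2]
gripper_width: 0.472
grasp_force: 0.0
```

Run:
```python
from h import *
st()
c=cam('wrist','w11.png');b=cam('scene','s11.png')
im=c['pixels'].astype(int)
k=((im.max(2)<75)*255).astype(np.uint8);k[:, :205]=0;k[:,305:]=0;k[:140]=0;k[250:]=0
n,l,s,ce=cv2.connectedComponentsWithStats(k)
M=np.array(c['world_from_camera'])
for i in range(1,n):
  if s[i,4]>200:
    ys,xs=np.where(l==i); P=np.array([wplane(c,x,y,.075) for x,y in zip(xs,ys)]); P=P-P.mean(0)
    w,V=np.linalg.eigh(P.T@P); v=V[:,1]; print(s[i],'bar deg',np.degrees(np.arctan2(v[1],v[0]))%180, 'knob deg',(85.9-np.degrees(np.arctan2(v[1],v[0])))%180)
E=None
A=cv2.imread('pics/w11.png')[:,60:460];B=cv2.resize(cv2.imread('pics/s11.png')[170:285,220:340],(400,384),interpolation=cv2.INTER_CUBIC)
cv2.imwrite('pics/m11.png',np.hstack([A,B]))
```

```text
t22.65 p [ 534.3 -112.2  190. ] xdeg 7.6 ydeg -82.4 zax [-0.002  0.    -1.   ] q7 -0.91 F [-0.1  -0.07 -0.23] T [-0.002 -0.05   0.01 ] g 40.4 f0.0
[244 154  24  61 931] bar deg 14.243016045437514 knob deg 71.65698395456249
[293 225  12  25 206] bar deg 19.205707748194328 knob deg 66.69429225180568
```

The knob stands at 71.7° against 72° for tooth 4. My ten pictures are used up, so I check the bottle numerically.

Run:
```python
from h import *
b=cam('scene');a=cam('top')
s=.0085;N=np.array([.545,.0284])+s*np.array([.07,.9975])
print('pred scene top',proj(b,[*N,.09]),'shoulder',proj(b,[*N,.064]),'pred top-view',proj(a,[*N,.09]))
im=b['pixels'].astype(int);u,v=map(int,proj(b,[*N,.08]))
g=im[v-10:v+14,u-14:u+15].max(2);print(v-10,u-14);print('\n'.join(' '.join('%3d'%x for x in r) for r in g))
```

```text
pred scene top (np.float64(274.05053202585356), np.float64(202.38385920896545)) shoulder (np.float64(273.8929974148444), np.float64(211.5895349502566)) pred top-view (np.float64(284.7416122126801), np.float64(204.14580637468342))
195 259
 91  91  82  76  78  97 106 106 105 103 107 109 109 106 108 106 109 107 108 107 108 107 131 121 114 119 113 112 115
 95  96  91  91  83  72  94 103 105 108 107 104 111 109 108 107 108 109 105 107 105 105 116 110 117 117 112 116 118
 94  94  94  95  94  87  78  77  95 104 107 107 109 111 108 111 109 108 107 106 106 107 112 116 115 117 117 118 116
 91  91  94  95  97  96  91  89  67  93 103 109 109 111 108 110 110 107 105 109 109 110 114 114 117 116 117 117 117
 87  88  90  92  96  96  96  97  92  81  75  98 109 109 111 108 107 109 108 106 106 110 119 115 116 116 114 113 113
 91  88  87  87  89  95  94  96  98  98  91  74  94 102 109 109 109 110 107 108 106 108 116 114 112 115 114 115 117
 94  94  90  87  87  87  90  91  91  96  97  93  82  76 101 110 109 109 106 110 110 108 115 115 115 117 114 113 116
 96  93  92  91  90  85  88  88  86  89  91  95  9
[... 1221 characters left out ...]
 135
187 168 165 163 162 166 204 229 231 200 179 187 181 139 138 116 130 178 230 216 166 131 136 137 140 142 139 141 140
161 160 164 164 164 178 236 225 213 170 190 209 219 211 223 197 224 249 250 246 227 155 133 136 140 142 136 139 141
163 163 163 163 159 163 197 167 142 183 205 214 223 227 236 231 244 248 247 248 244 191 138 118 121 115 104 121 137
163 162 165 160 148 150 164 153 125 193 209 218 221 227 234 241 243 246 246 249 231 170 118  77  71  50  45  80 137
163 160 163 156 150 151 159 155 121 185 207 215 220 224 233 240 239 233 233 222 143  84  49  36  55  71  90 141 176
163 163 154 146 146 153 161 154 118 183 201 209 213 219 212 214 202 136  99  77  49  53  73  90 140 161 182 230 232
```

```bash
python3 -c "from station import bot;print(bot.hand_in())"
```

```text
the job is handed in; nothing more can be done
None
```

I stood the bottle upright in the clamp and wound the knob 4 clicks until the pawl seated behind the tooth, which gives an estimated squeeze of about 10 N from the knob torque; the job is handed in with the arm clear.

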